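Lock the cam cap onto the van's water filler

TASK

Close the van's water tank: put the two-armed metal cap squarely down over the filler neck, feeling your way on gently because the neck stands a little off the middle of the tank, and leave its arms up while you do so. Then swing both cam arms down together until they hang fully home, so that the cap is pulled down tight on its seal, and let go. Never press or wedge the cap hard against the neck, and leave the other things on the shelf alone.

Things in the scene. Friction and masses are not known exactly. Their poses are not given: they have to be found in the camera images.
- tank: Low white plastic water tank fixed on the shelf, 150 x 150 mm, 40 mm high; origin under its centre, x and y along its edges, z up. On top a dark disc (76 mm across, 4 mm high) carries the upright aluminium filler neck. The neck's axis stands 5 to 8 mm off the tank's centre, in any direction: this offset is in NO pose here and must be seen or felt.
- tank_top (a point): Centre of the tank's top face (not of the neck). Neck, heights above this: body 40 mm across up to 37 mm, tapering to a groove (22 mm across) from 41 to 62, head 40 mm across from 62 to 72, then a small bevel to 37 mm across at its flat top at 75, so the cap drops on only within about 2.5 mm of the neck's axis. Disc and neck do not yield to pushes under 100 N.
- tank_seal (a point): Above the tank's centre (not the neck's), 80 mm above the tank top, level with the top of the sprung rubber seal disc (20 mm across) that crowns the neck. The seal starts to yield at 2 N, 2 N more per mm, 4.5 mm travel.
- cap: Loose aluminium cap, 0.25 to 0.4 kg, 52 mm across, 62 mm tall, standing mouth down; origin at the centre of its mouth (underside), z up. Bore 43 mm across, 44 mm deep, square-edged. A cam arm is hinged at cap y = +26 mm (left) and -26 mm (right), 20 mm above the origin. Resting on the seal with arms up, its origin is about 76 mm above the tank's origin; locked, 73 mm.
- cap_grip (a point): Centre of the top of the cap's grip block, 62 mm above the cap's origin. The block is 24 mm along cap x, 36 mm along cap y and 14 mm high, on the cap's flat 52 mm top; grip it across cap x, clear of the arms.
- cam_left (a joint): Steel bar on the cap's +y side, 12 mm wide, 6 mm thick, ending 47 mm from its hinge. 0 = pointing out and 50 degrees above level (starts 0.05 to 0.35); grows swinging out and down; 2.44 (stop) = straight down, outer face 33 mm from the cap's axis. Stiff, stays where left (0.06 N m). Its nose enters the groove; the last 0.35 rad pulls the cap down 3 mm. Jams if the cap is not down.
- cam_right (a joint): The same arm, mirrored, on the cap's -y side.
- tin_low: Bystander: lowest of three stacked white plastic lunch tins, each 124 x 164 x 54 mm; origin under its centre.
- tin_mid: Bystander: the middle tin.
- tin_top: Bystander: the top tin.
- percolator: Bystander: steel camping percolator, 110 mm across, 185 mm tall; origin under its centre.
- funnel: Bystander: yellow silicone funnel standing mouth down, 96 mm across, 85 mm tall; origin under its centre.
- spoon: Bystander: wooden spoon lying on the shelf, 190 mm long; origin under its middle.
- saucepan: Bystander: small blue enamel saucepan, 154 mm across, 72 mm tall, with a long handle; origin under its centre.
- mug: Bystander: white mug, 80 mm across, 85 mm tall; origin under its centre.
Mind the look-alikes: they are no part of the job. Of the things shaped like the cap, the aluminium one is meant.

How it is judged:
By the outcome, as a careful person would: the job done as asked, in the order asked, and still so for the second after the job is handed in, with the robot touching nothing.
It also fails if it takes over 72 s, if anything falls off the work surface, if the arm or the gripper's body presses on something with over 40 N, if the wrist force passes 120 N, or if a joint passes its speed limit or range.

ROBOT

A 7-joint arm with a two-finger parallel gripper is mounted at the origin on the work surface. World frame = base frame: x ahead of the robot, y to its left, z up, the work surface at z = 0. Lengths are in m, angles in rad, forces in N, time in s.
With the tool pointing down it reaches from about 0.425 to 0.925 m from the base axis. Payload 6.8 kg.
Tool frame: the origin (TCP) lies on the mounting face of the last link; the fingertips stand 173 mm ahead of it and the grasp point (between the pads) lies 155 mm ahead of it; z points along the fingers, y is the line along which they close (so a half turn about z gives the same grasp; the last joint's range is limited). The gripper opens to 85 mm and grips with 20 to 120 N. Pads are 22 mm wide; open, the fingers measure 114 mm over their backs; the gripper's body (76 mm by 85 mm) begins 54 mm behind the grasp point. The pads swing forward as they close: fully open they stand 13 mm farther back than shut.
Start: joints at [-0.108, 0.477, 0.022, 1.555, -0.011, 1.109, -0.083], TCP at [0.675, 0, 0.405] pointing down, gripper open.
Joint ranges: [-2.96, 2.96], [-0.34, 2.1], [-1.41, 1.46], [0.24, 2.44], [-1.37, 4.51], [0.17, 1.92], [-2.96, 2.96]. Speed limits (rad/s): [2.39, 2.39, 3.14, 3.14, 3.14, 3.14, 3.14].

INTERFACE

Orientations are given as a unit quaternion [w, x, y, z].
In Python, from station import bot gives the robot as it stands. The module is installed in compiled form; this text tells all that it offers.
- The arm moves only by the shell command python3 -m pendant 'ROWS' [FORCE]. ROWS is JSON, a list of rows, each a list of 5 numbers: the finger opening in m, from 0 to 0.0854, then the shift along the tool's x, y, z in m, then the turn about the tool's z in degrees. In form: [[jaw, x, y, z, yaw], ...]. A call has 1 to 12 rows; each row shifts and turns the commanded pose from where the row before left it, along the tool's axes as they then stand; what a row does not reach is not made up. A row lasts 1/12 s, in which the tool goes at most 41.7 mm and 7.16 degrees, less where a joint would pass 70% of its speed; a pose out of reach is approached as far as the arm can. A call with a gripper value outside its range is refused whole. The fingers move at their own pace and stop on an object; FORCE is the grip in N (left out, the last holds). Time passes only in rows, so rows that do not move let the fingers close. It gives the time, the measured TCP pose, the force, the opening and the grip force at its end, in the units of the state.
- bot.get_obs(): the state, without advancing time (a new reading comes with each control period).
- bot.read_camera(name): name is "scene" or "side" or "wrist"; returns (picture, depth): 420x560x3 uint8, blue, green, red; 420x560 float32, m along the optical axis (not along the pixel's ray), 0 where there is no reading.
- bot.camera_model(name): a dict with "intrinsics" (3x3 intrinsics, pixels), "R" (3x3) and "t" (3): a world point X has camera coordinates R X + t. Camera axes: x right, y down, z forward; pixel columns grow to the right and rows downward; lengths in m; the calibration is good to about 2 mm. A picture is of the moment at which its call begins: read the wrist's pose just before it. camera_model takes no time and is no camera call; for the wrist camera it gives the pose at the moment of the call.
- bot.hand_in(): hands the job in; it is judged then, once.
Trained networks look in the newest picture that a camera, given by its name, has taken for a name from the list of things; names that differ only in an ending like _2 or _b are one class to them, and where a whole thing is asked for, a point or a joint stands for the part that bears it (a point fixed in the world has none). Each returns a list of dicts, best first, with "score" (0 to 1); they miss things now and then, are a little off and sometimes report something else, mostly with a low value. They report only what shows in the picture. A call takes as long as a camera call. They do not tell look-alikes from the thing itself.
- bot.boxes_of(name, camera): "at" ([column, row] in pixels, amid what is visible of it).
- bot.trace(name, camera): "mask" (420x560 bool, what is visible of it) and "at" ([column, row] in pixels, amid what is visible of it).
- bot.pinpoint(name, camera): "at" ([column, row] in pixels: a listed point, or the origin of a listed thing).
The state is a dict: "t": time; "q": joint angles; "joint_vel": joint speeds; "joint_torque": joint torques, N m; "eef_pos": TCP position; "tool_rot": TCP orientation; "contact_force": force on the tool from outside, world axes, zero at the start; "torque": the same for the moment, N m; "gripper_width": opening from 0.0 (shut) to 1.0 (fully open); "grasp_force": force on a finger pad.
Only numpy, scipy, OpenCV 4.12 (cv2) and the standard library are available. Lean on these libraries where they do the work, as an engineer would, in place of code of your own. Each camera call takes 0.05 s, during which the arm holds its last target. There are 200 camera calls.

## Working session

There is one attempt and no reset: what is moved stays moved. The work goes in short steps, Python scripts to look and compute and a shell command to move; the robot and the scene stay as the last step left them, time stands still between calls to the robot, and variables do not carry over. Pictures are saved under pics/ and viewed, at most 10 in all, crops included, and the job is handed in when it is done.

```bash
mkdir -p pics; cat > h.py <<'E'
import numpy as np,cv2
from station import bot
def px2w(cam,u,v,d,m=None):
    m=m or bot.camera_model(cam);K=m["intrinsics"]
    c=np.linalg.inv(np.array(K))@np.array([u,v,1.])*d
    return np.array(m["R"]).T@(c-np.array(m["t"]))
def plane(cam,u,v,z,m=None):
    m=m or bot.camera_model(cam);R=np.array(m["R"]);t=np.array(m["t"])
    o=-R.T@t;r=R.T@np.linalg.inv(np.array(m["intrinsics"]))@np.array([u,v,1.])
    return o+r*(z-o[2])/r[2]
E
python3 - <<'E'
from h import *
print(bot.get_obs())
for c in ["scene","side"]:
    p,d=bot.read_camera(c);cv2.imwrite(f"pics/{c}1.png",p);np.save(f"{c}.npy",d)
    m=bot.camera_model(c);print(c,(-np.array(m["R"]).T@np.array(m["t"])).round(3))
    for n in ["cap","tank","tank_top","cap_grip","cam_left","cam_right"]:
        for r in bot.pinpoint(n,c)[:3] if not n.startswith("cam_") else bot.boxes_of(n,c)[:3]:
            u,v=r["at"];dd=d[int(v),int(u)];print(n,np.round(r["at"],1),round(r["score"],2),px2w(c,u,v,dd).round(3))
E
```

```text
{'t': 0.0, 'q': array([-0.10809938,  0.47776932,  0.02234809,  1.55646359, -0.01150091,
        1.10933735, -0.0830974 ]), 'joint_vel': array([-0.00132026,  0.00127379,  0.00077587,  0.00212035,  0.00076729,
        0.00071553,  0.0012162 ]), 'joint_torque': array([-5.45967814e-04, -5.96443820e+01,  1.60769675e+00, -2.81194621e+01,
        1.24063640e-02,  9.39900521e-03,  2.20753498e-05]), 'eef_pos': array([6.74710094e-01, 2.47400884e-06, 4.03741118e-01]), 'tool_rot': array([-6.02426665e-04,  7.07100956e-01,  7.07112002e-01, -7.01484498e-04]), 'contact_force': array([0.87606597, 0.36190974, 0.00208287]), 'torque': array([-0.01752209, -0.01333599,  0.05740558]), 'grasp_force': 0.0, 'gripper_width': 0.9977670913603373}
scene [ 1.481 -0.918  0.937]
cap [269.3 271.4] 0.85 [ 0.715 -0.212  0.019]
cap [245.1 239.5] 0.57 [ 0.555 -0.163  0.022]
tank [322.5 200.3] 0.81 [0.599 0.155 0.043]
tank_top [323.2 190.7] 0.86 [0.558 0.206 0.041]
cap_grip [270.5 252.7] 0.86 [ 0.694 -0.185  0.061]
cap_grip [247.1 222.2] 0.83 [ 0.534 -0.135  0.064]
cap_grip [323.8 201.1] 0.63 [0.604 0.155 0.042]
cam_right [253.5 256.9] 0.61 [ 0.657 -0.219  0.044]
cam_right [247.8 231.9] 0.44 [ 0.557 -0.152  0.047]
side [0.331 0.96  1.199]
cap [260.9 189.9] 0.81 [ 0.696 -0.167  0.025]
cap [306.1 209.7] 0.66 [ 0.533 -0.118  0.026]
tank [306.2 207.8] 0.69 [ 0.532 -0.116  0.037]
tank [271.9 303.1] 0.68 [0.542 0.25  0.041]
tank_top [271.3 292.3] 0.8 [0.545 0.245 0.084]
tank_top [273.8 302.3] 0.37 [0.537 0.248 0.044]
cap_grip [308.1 198.3] 0.65 [ 0.532 -0.137  0.059]
cap_grip [267.2 178.8] 0.6 [0.62  0.007 0.254]
cam_left [299.9 243.5] 0.18 [ 0.524 -0.001 -0.001]
```

View pics/scene1.png

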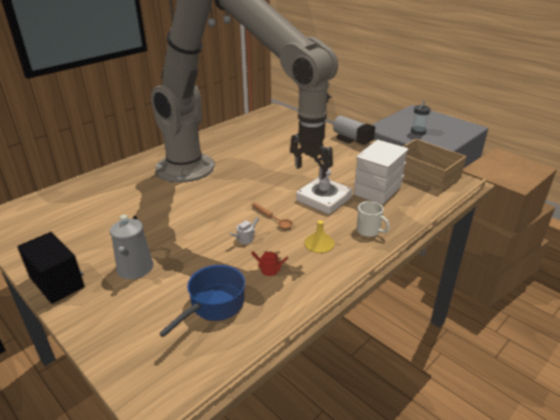

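View pics/side1.png

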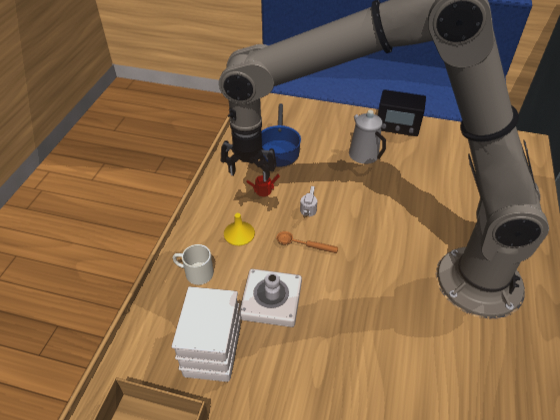

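Two cap-shaped things: the red one at scene (269,262) and the grey metallic one at (245,232), side (308,203). The grey aluminium one fits the description. The tank with its neck is at scene (323,192). I'll go above the grey one and confirm it with the wrist camera.

```bash
python3 -m pendant '[[0.085,-0.027,-0.027,0,0],[0.085,-0.027,-0.027,0,0],[0.085,-0.027,-0.027,0,0],[0.085,-0.027,-0.027,0,0],[0.085,-0.027,-0.027,0,0],[0.085,0,0,0,0],[0.085,0,0,0,0],[0.085,0,0,0,0]]' 60
python3 - <<'E'
from h import *
m=bot.camera_model("wrist");p,d=bot.read_camera("wrist");cv2.imwrite("pics/w1.png",p);np.save("w.npy",d)
print((-np.array(m["R"]).T@np.array(m["t"])).round(3),np.array(m["R"]).round(2))
for n in ["cap","cap_grip","cam_left","cam_right"]:
    for r in bot.pinpoint(n,"wrist")[:3] if not n.startswith("cam_") else bot.boxes_of(n,"wrist")[:3]:
        u,v=r["at"];print(n,np.round(r["at"],1),round(r["score"],2),px2w("wrist",u,v,d[int(v),int(u)],m).round(3))
E
```

```text
t: 1.37
eef_pos: [0.5403, -0.1346, 0.4051]
tool_rot: [0.0, 0.707, 0.707, 0.001]
contact_force: [1.0, 0.9, 0.3]
gripper_width: 0.997
grasp_force: 0.0
[ 0.541 -0.05   0.374] [[ 1.    0.   -0.  ]
 [ 0.   -0.94  0.33]
 [-0.   -0.33 -0.94]]
cap [268.2 176.2] 0.66 [ 0.535 -0.127  0.062]
cap [389.3 211.3] 0.66 [ 0.677 -0.173  0.043]
cap_grip [263.9 188.9] 0.7 [ 0.53  -0.141  0.062]
cap_grip [412.  234.6] 0.7 [ 0.699 -0.195  0.061]
cap_grip [266.7 173. ] 0.47 [ 0.533 -0.124  0.056]
cam_left [267.3 148.1] 0.81 [ 0.534 -0.099  0.046]
cam_left [437.4 210.3] 0.73 [ 0.731 -0.171  0.047]
cam_left [433.   40.1] 0.73 [0.699 0.006 0.038]
cam_right [372.3 243.2] 0.79 [ 0.658 -0.212  0.05 ]
cam_right [264.2 221.7] 0.77 [ 0.529 -0.186  0.045]
```

View pics/w1.png

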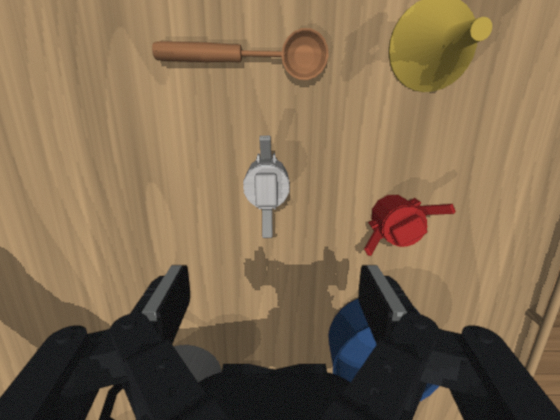

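The wrist picture shows the aluminium cap at (266,187), arms at (266,148) and (267,222), lying along world y. The red look-alike is at (402,220). Next: measure the block from depth, with one enlarged crop to confirm.

```bash
python3 - <<'E'
from h import *
d=np.load("w.npy");m=bot.camera_model("wrist")
P=np.array([[px2w("wrist",u,v,d[v,u],m) for u in range(220,320)] for v in range(120,250)])
for lo,hi in [(.056,.075),(.04,.054)]:
    s=(P[...,2]>lo)&(P[...,2]<hi)&(abs(P[...,0]-.53)<.04)
    r=cv2.minAreaRect(P[s][:,:2].astype(np.float32)*1000);print(lo,s.sum(),r,P[s].mean(0),P[s].min(0),P[s].max(0))
p=cv2.imread("pics/w1.png")[120:250,200:340];cv2.imwrite("pics/w1c.png",cv2.resize(p,None,fx=4,fy=4,interpolation=2))
E
```

```text
0.056 722 ((531.0125122070312, -122.39838409423828), (23.840890884399414, 73.85704803466797), 0.30084729194641113) [ 0.53146136 -0.1390299   0.06048388] [ 0.51915354 -0.15929304  0.056022  ] [ 0.54310558 -0.08546186  0.06344166]
0.04 1267 ((530.8392333984375, -142.47396850585938), (113.20311737060547, 52.473079681396484), 69.48554229736328) [ 0.53140711 -0.13985854  0.04693912] [ 0.50526742 -0.20218404  0.04004522] [ 0.55689924 -0.08367357  0.05398948]
```

View pics/w1c.png

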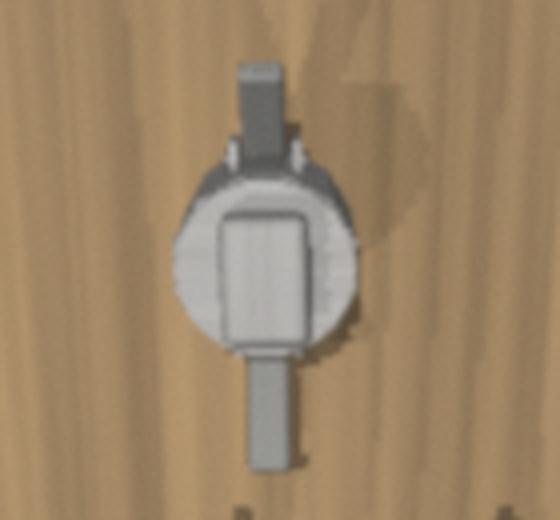

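The crop confirms the aluminium cap: grip block in the crop at about (264,279), arms up and down the picture, mouth down. Centre is near (0.531,-0.141), yaw about 0-3°. Descending.

```bash
python3 -m pendant '[[0.085,-0.0065,-0.009,0.03,0],[0.085,0,0,0.03,0],[0.085,0,0,0.03,0],[0.06,0,0,0.03,0],[0.05,0,0,0.02,0],[0.045,0,0,0.015,0],[0.04,0,0,0.01,0],[0.04,0,0,0.005,0],[0.04,0,0,0,0],[0.04,0,0,0,0]]' 30
python3 -m pendant '[[0.04,0,0,0.005,0],[0.04,0,0,0.003,0],[0.04,0,0,0,0],[0.02,0,0,0,0],[0.015,0,0,0,0],[0.01,0,0,0,0],[0.01,0,0,0,0],[0.01,0,0,0,0],[0.01,0,0,0,0]]' 30
python3 - <<'E'
from h import *
p,d=bot.read_camera("wrist");cv2.imwrite("pics/w2.png",p)
print(bot.get_obs())
E
```

```text
t: 2.45
eef_pos: [0.5315, -0.1414, 0.2352]
tool_rot: [0.0, 0.707, 0.707, 0.0]
contact_force: [-0.1, 0.3, 0.7]
gripper_width: 0.468
grasp_force: 0.0
t: 3.2
eef_pos: [0.5312, -0.1415, 0.227]
tool_rot: [0.0, 0.707, 0.707, 0.0]
contact_force: [-0.1, 0.6, 3.3]
gripper_width: 0.269
grasp_force: 32.3
{'t': 3.25, 'q': array([ 0.11397516,  0.51013062,  0.04179586,  1.99533924, -0.03436382,
        0.6361138 ,  0.17802927]), 'joint_vel': array([ 0.00053938,  0.00158303, -0.00084521,  0.00152348,  0.00045493,
       -0.00024382,  0.00039459]), 'joint_torque': array([ 7.68111844e-03, -5.01802933e+01,  1.85060062e+00, -1.76893759e+01,
       -4.41485536e-03, -1.12844117e-01,  4.08512395e-03]), 'eef_pos': array([ 0.53121371, -0.14154857,  0.2270013 ]), 'tool_rot': array([2.64614850e-04, 7.07127362e-01, 7.07086122e-01, 1.99940662e-04]), 'contact_force': array([ 0.0325285, -0.3671027,  4.0071455]), 'torque': array([-0.00353434,  0.17039767,  0.00157821]), 'grasp_force': 32.3429936170578, 'gripper_width': 0.26930885373351565}
```

View pics/w2.png

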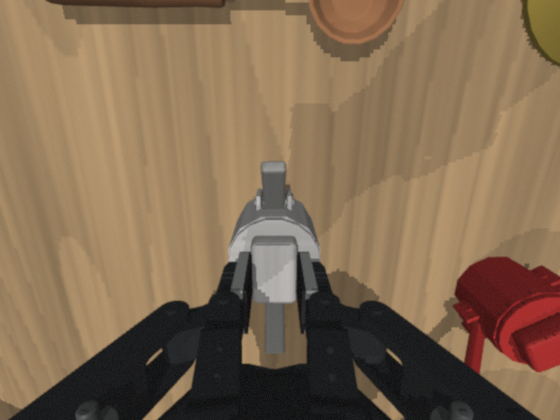

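The cap is gripped: opening 23 mm, block centred between the pads at (274,270). Lift it and locate the tank at the same time.

```bash
python3 -m pendant '[[0.01,0,0,-0.015,0],[0.01,0,0,-0.03,0],[0.01,0,0,-0.04,0],[0.01,0,0,-0.04,0],[0.01,0,0,-0.03,0],[0.01,0,0,-0.015,0],[0.01,0,0,0,0]]' 60
python3 - <<'E'
from h import *
for c in ["scene","side"]:
    p,d=bot.read_camera(c)
    for n,z in [("tank_top",.04),("tank_seal",.12),("tank",0)]:
        for r in bot.pinpoint(n,c)[:2]: print(c,n,r["score"],plane(c,*r["at"],z).round(3))
    v,u=np.mgrid[0:420,0:560]; m=bot.camera_model(c);K=np.array(m["intrinsics"]);R=np.array(m["R"])
    X=np.stack([(u-K[0,2])/K[0,0]*d,(v-K[1,2])/K[1,1]*d,d],-1)-np.array(m["t"]);W=X@R
    s=(abs(W[...,0]-.56)<.1)&(abs(W[...,1]-.22)<.12)&(d>0)
    for lo,hi in [(.035,.0415),(.09,.13)]:
        q=s&(W[...,2]>lo)&(W[...,2]<hi);
        if q.sum(): print(c,lo,q.sum(),W[q].mean(0).round(3),cv2.minAreaRect((W[q][:,:2]*1000).astype(np.float32)))
    q=(W[...,2]>.15)&(W[...,2]<.17)&(W[...,1]>.15)&(W[...,0]>.5)&(W[...,0]<.85)&(W[...,1]<.5)&(d>0)
    if q.sum():print("tins",np.percentile(W[q],[2,98],axis=0).round(3))
print(bot.get_obs())
E
```

```text
t: 3.83
eef_pos: [0.5317, -0.1417, 0.4]
tool_rot: [0.002, 0.707, 0.707, 0.002]
contact_force: [0.7, -0.3, -3.5]
gripper_width: 0.258
grasp_force: 60.7
scene tank_top 0.62 [0.556 0.211 0.04 ]
scene tank_seal 0.73 [0.538 0.223 0.12 ]
scene tank 0.8 [ 0.556  0.205 -0.   ]
scene 0.035 497 [0.569 0.201 0.039] ((571.857177734375, 224.463134765625), (188.5960693359375, 175.39910888671875), 5.946561813354492)
scene 0.09 215 [0.601 0.272 0.11 ] ((595.5635375976562, 266.4394836425781), (173.41403198242188, 45.475059509277344), 46.814945220947266)
tins [[0.598 0.313 0.152]
 [0.725 0.477 0.166]]
side tank_top 0.92 [0.552 0.206 0.04 ]
side tank_seal 0.59 [0.552 0.212 0.12 ]
side tank 0.62 [0.545 0.219 0.   ]
side 0.035 1218 [0.552 0.229 0.039] ((552.1668701171875, 237.00103759765625), (149.67098999023438, 187.59010314941406), 6.509878635406494)
side 0.09 211 [0.555 0.239 0.115] ((571.5855712890625, 273.8065490722656), (148.92396545410156, 38.6956787109375), 64.94579315185547)
tins [[0.596 0.322 0.158]
 [0.721 0.482 0.167]]
{'t': 4.2333, 'q': array([ 0.0956329 ,  0.28075461,  0.06187552,  1.87169056, -0.02040539,
        0.99244494,  0.16637747]), 'joint_vel': array([ 1.46065153e-04, -6.25162186e-03,  1.69654399e-03, -1.00333343e-02,
        1.33159022e-03,  1.55313482e-03,  6.52836536e-05]), 'joint_torque': array([ 5.93963159e-04, -4.70878065e+01,  1.34501785e+00, -2.76347870e+01,
        1.43092524e-02,  1.89478247e-02,  1.82055537e-04]), 'eef_pos': array([ 0.53073101, -0.14140306,  0.39521732]), 'tool_rot': array([-0.00107335,  0.70707636,  0.70713592, -0.00081271]), 'contact_force': array([ 0.53191002, -0.10775743, -3.07051293]), 'torque': array([-0.0340125 ,  0.01534135,  0.04672653]), 'grasp_force': 60.66880702972412, 'gripper_width': 0.2548696108707064}
```

```bash
python3 -m pendant '[[0.01,0.015,0.002,0,0],[0.01,0.025,0.003,0,0],[0.01,0.03,0.003,0,0],[0.01,0.03,0.003,0,0],[0.01,0.03,0.003,0,0],[0.01,0.03,0.003,0,0],[0.01,0.03,0.003,0,0],[0.01,0.025,0.002,0,0],[0.01,0.015,0,0,0],[0.01,0,0,0,0],[0.01,0,0,0,0],[0.01,0,0,0,0]]'
python3 - <<'E'
from h import *
m=bot.camera_model("wrist");p,d=bot.read_camera("wrist");cv2.imwrite("pics/w3.png",p);np.save("w3.npy",d)
import pickle;pickle.dump(m,open("m3.pkl","wb"))
for n,z in [("tank_top",.04),("tank_seal",.12)]:
    for r in bot.pinpoint(n,"wrist")[:2]: print(n,r["score"],r["at"],plane("wrist",*r["at"],z,m).round(4))
v,u=np.mgrid[0:420,0:560];K=np.array(m["intrinsics"]);R=np.array(m["R"])
W=(np.stack([(u-K[0,2])/K[0,0]*d,(v-K[1,2])/K[1,1]*d,d],-1)-np.array(m["t"]))@R
s=(abs(W[...,0]-.55)<.06)&(abs(W[...,1]-.21)<.06)&(d>0)
for lo,hi in [(.041,.047),(.10,.1135),(.1135,.1165),(.117,.125)]:
    q=s&(W[...,2]>lo)&(W[...,2]<hi)
    if q.sum()>3: print(lo,q.sum(),W[q].mean(0).round(4),W[q].min(0).round(4),W[q].max(0).round(4),cv2.minEnclosingCircle((W[q][:,:2]*1000).astype(np.float32)))
print(bot.get_obs()["eef_pos"],bot.get_obs()["tool_rot"])
E
```

```text
t: 5.23
eef_pos: [0.553, 0.0875, 0.3961]
tool_rot: [0.0, 0.707, 0.707, -0.001]
contact_force: [-1.0, -0.0, -3.9]
gripper_width: 0.256
grasp_force: 60.6
tank_top 0.36 [273.8, 228.0] [0.5525 0.0294 0.04  ]
tank_seal 0.89 [280.6, 35.6] [0.5577 0.2157 0.12  ]
0.041 4399 [0.5563 0.2082 0.0428] [0.4904 0.1501 0.041 ] [0.61   0.2589 0.0465] ((551.527587890625, 205.85586547851562), 78.84783172607422)
0.1 333 [0.5502 0.2153 0.1115] [0.5299 0.2016 0.1011] [0.5693 0.2395 0.1135] ((549.4442749023438, 221.47731018066406), 20.000167846679688)
0.1135 1562 [0.5494 0.2214 0.1146] [0.5308 0.2024 0.1135] [0.5683 0.2393 0.1165] ((549.4575805664062, 220.994873046875), 19.48575210571289)
0.117 674 [0.5495 0.2213 0.1195] [0.5399 0.2116 0.117 ] [0.5652 0.2309 0.1219] ((552.5237426757812, 220.96957397460938), 12.763925552368164)
[0.55307671 0.08707647 0.39652094] [ 9.46881557e-05  7.07899366e-01  7.06313231e-01 -3.15166093e-04]
```

View pics/w3.png

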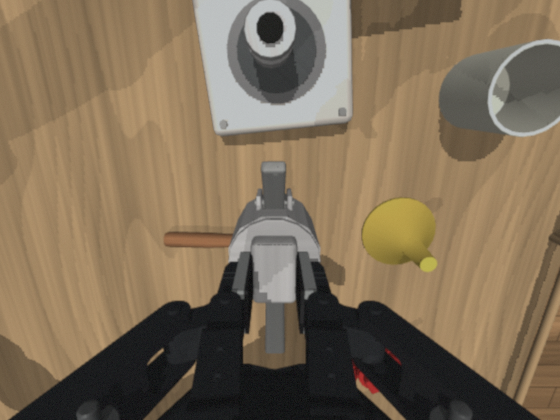

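The wrist picture shows the neck with the seal at (270,28) and the held cap at (274,250). I'll measure the cap's axis in the same picture so that the calibration error cancels.

```bash
python3 - <<'E'
from h import *
import pickle;m=pickle.load(open("m3.pkl","rb"));d=np.load("w3.npy")
v,u=np.mgrid[0:420,0:560];K=np.array(m["intrinsics"]);R=np.array(m["R"])
W=(np.stack([(u-K[0,2])/K[0,0]*d,(v-K[1,2])/K[1,1]*d,d],-1)-np.array(m["t"]))@R
box=(u>225)&(u<325)&(v>190)&(v<310)&(d>0)
print("col274",[(r,W[r,274].round(4).tolist()) for r in range(160,310,6)])
for r in (250,265,280,295): print("row",r,[(c,W[r,c].round(4).tolist()) for c in (253,256,293,296)])
q=box&(W[...,2]>.2145)&(W[...,2]<.2215)
pts=W[q][:,:2]*1000; print(q.sum(),W[q].mean(0),pts.min(0),pts.max(0))
# rim fit: top-plane far edge points
e=[]
for c in range(235,316,4):
    rr=np.where(q[:,c])[0]
    if len(rr): e.append(W[rr[0],c]*1000)
e=np.array(e);A=np.c_[2*e[:,:2],np.ones(len(e))];x=np.linalg.lstsq(A,(e[:,:2]**2).sum(1),rcond=None)[0]
print(x[:2],np.sqrt(x[2]+x[0]**2+x[1]**2)); 
from scipy.optimize import least_squares
print(least_squares(lambda c:np.hypot(*(e[:,:2]-c).T)-26,[553,87]).x)
E
```

```text
col274 [(160, [0.5527, 0.1024, -0.0001]), (166, [0.5532, 0.1425, 0.2258]), (172, [0.5532, 0.1395, 0.2253]), (178, [0.5532, 0.1354, 0.2204]), (184, [0.5532, 0.1313, 0.2167]), (190, [0.5531, 0.1271, 0.2133]), (196, [0.5531, 0.1222, 0.2082]), (202, [0.5531, 0.1168, 0.2027]), (208, [0.5531, 0.1113, 0.1973]), (214, [0.5531, 0.1121, 0.2094]), (220, [0.5531, 0.1114, 0.2167]), (226, [0.5531, 0.1082, 0.2172]), (232, [0.5531, 0.1046, 0.217]), (238, [0.5532, 0.1038, 0.2227]), (244, [0.5535, 0.1718, 0.3649]), (250, [0.5532, 0.1011, 0.2309]), (256, [0.5532, 0.0974, 0.2303]), (262, [0.5532, 0.0943, 0.2308]), (268, [0.5532, 0.0903, 0.23]), (274, [0.5532, 0.0872, 0.2307]), (280, [0.5532, 0.0838, 0.231]), (286, [0.5532, 0.0798, 0.2306]), (292, [0.5532, 0.076, 0.2303]), (298, [0.5532, 0.0719, 0.2299]), (304, [0.5531, 0.0503, 0.2068])]
row 250 [(253, [0.5427, 0.1009, 0.2305]), (256, [0.5442, 0.101, 0.2307]), (293, [0.5627, 0.1006, 0.23]), (296, [0.5643, 0.1002, 0.2293])]
row 265 [(253, [0.5425, 0.0923, 0.2305]), (256, [0.5441, 0.0929, 0.2314]), (293, [0.5628, 0.093, 0.2315]), (296, [0.5639, 0.0958, 0.2364])]
row 280 [(253, [0.5423, 0.0835, 0.2306]), (256, [0.5438, 0.0834, 0.2304]), (293, [0.5631, 0.0833, 0.2303]), (296, [0.5639, 0.0887, 0.2385])]
row 295 [(253, [0.542, 0.0741, 0.2303]), (256, [0.5436, 0.0741, 0.2303]), (293, [0.5633, 0.0737, 0.2298]), (296, [0.564, 0.0815, 0.2405])]
1787 [0.55294459 0.10156931 0.21668411] [527.21592929  85.86151214] [578.33329521 112.3152112 ]
[552.94234922  86.38818612] 25.6110251205471
[552.9208758   85.94123309]
```

```bash
python3 -m pendant '[[0.01,0.015,-0.0007,0,0],[0.01,0.025,-0.001,0,0],[0.01,0.0275,-0.001,0,0],[0.01,0.0275,-0.001,0,0],[0.01,0.025,0,0,0],[0.01,0.015,0,0,0],[0.01,0,0,0.02,0],[0.01,0,0,0.015,0],[0.01,0,0,0.008,0],[0.01,0,0,0,0],[0.01,0,0,0,0]]'
python3 - <<'E'
from h import *
o=bot.get_obs();print(o["eef_pos"],o["tool_rot"],o["contact_force"],o["torque"])
E
```

```text
t: 6.3
eef_pos: [0.5497, 0.2226, 0.3537]
tool_rot: [0.0, 0.708, 0.707, -0.0]
contact_force: [-1.2, 0.3, -4.0]
gripper_width: 0.258
grasp_force: 60.6
[0.54966186 0.22256387 0.35366088] [ 6.00559768e-05  7.07637408e-01  7.06575637e-01 -4.05636420e-04] [-1.15761605  0.30236466 -4.02590285] [ 0.0230897   0.02637922 -0.07695214]
```

```bash
python3 -m pendant '[[0.01,-0.0008,-0.0003,0.004,0],[0.01,0,0,0.003,0],[0.01,0,0,0.002,0],[0.01,0,0,0.001,0],[0.01,0,0,0.001,0],[0.01,0,0,0.001,0],[0.01,0,0,0.001,0],[0.01,0,0,0,0],[0.01,0,0,0,0]]'
python3 -m pendant '[[0.01,0,0,0.001,0],[0.01,0,0,0.001,0],[0.01,0,0,0,0]]'
```

```text
t: 7.05
eef_pos: [0.549, 0.2227, 0.3407]
tool_rot: [-0.0, 0.707, 0.707, -0.0]
contact_force: [0.3, -0.1, -3.4]
gripper_width: 0.258
grasp_force: 60.7
t: 7.3
eef_pos: [0.5489, 0.2227, 0.3385]
tool_rot: [-0.0, 0.707, 0.707, -0.0]
contact_force: [0.2, 1.1, -4.4]
gripper_width: 0.258
grasp_force: 60.7
```

```bash
python3 -m pendant '[[0.01,0,0,0.0015,0],[0.01,0,0,0.0015,0],[0.01,0,0,0.001,0],[0.01,0,0,0,0]]'
python3 -c "
from h import *
for i in range(3):
    bot.read_camera('side');o=bot.get_obs();print(o['eef_pos'],o['contact_force'],o['torque'])"
```

```text
t: 7.63
eef_pos: [0.5489, 0.2227, 0.3344]
tool_rot: [-0.0, 0.707, 0.707, -0.0]
contact_force: [0.2, 0.3, -3.7]
gripper_width: 0.26
grasp_force: 60.7
[0.54895612 0.22270398 0.334517  ] [-0.62812957  0.01378484 -2.62943398] [ 0.0406118   0.02417232 -0.02040585]
[0.54900016 0.22268318 0.33463858] [-0.33258618  0.72125682 -4.38783029] [-0.03182475  0.00948058 -0.0032371 ]
[0.54903829 0.22269717 0.33467613] [-0.9388701  -0.31415436 -3.85718505] [-0.03457422  0.01515696  0.01170454]
```

The cap is on with no side force (mouth is about 8 mm below the neck's top). Going further down gently.

```bash
python3 -m pendant '[[0.01,0,0,0.002,0],[0.01,0,0,0.002,0],[0.01,0,0,0.002,0],[0.01,0,0,0.002,0],[0.01,0,0,0.002,0],[0.01,0,0,0.001,0],[0.01,0,0,0,0]]'
python3 -m pendant '[[0.01,0,0,0.002,0],[0.01,0,0,0.002,0],[0.01,0,0,0.002,0],[0.01,0,0,0.002,0],[0.01,0,0,0.002,0],[0.01,0,0,0.001,0],[0.01,0,0,0,0]]'
```

```text
t: 8.37
eef_pos: [0.5489, 0.2227, 0.3233]
tool_rot: [-0.0, 0.707, 0.707, -0.0]
contact_force: [0.3, -0.2, -3.8]
gripper_width: 0.253
grasp_force: 60.7
t: 8.95
eef_pos: [0.5489, 0.2227, 0.3123]
tool_rot: [-0.0, 0.707, 0.707, -0.0]
contact_force: [-0.4, 1.3, -3.3]
gripper_width: 0.258
grasp_force: 60.7
```

```bash
python3 -m pendant '[[0.01,0,0,0.001,0],[0.01,0,0,0.001,0],[0.01,0,0,0.001,0],[0.01,0,0,0.001,0],[0.01,0,0,0,0]]'
```

```text
t: 9.37
eef_pos: [0.5489, 0.2227, 0.3085]
tool_rot: [-0.0, 0.707, 0.707, -0.0]
contact_force: [0.6, -0.2, -3.6]
gripper_width: 0.254
grasp_force: 60.7
```

```bash
python3 -m pendant '[[0.01,0,0,0.001,0],[0.01,0,0,0.001,0],[0.01,0,0,0,0],[0.01,0,0,0,0]]'
```

```text
t: 9.7
eef_pos: [0.549, 0.2227, 0.3066]
tool_rot: [-0.0, 0.707, 0.707, -0.0]
contact_force: [0.3, 0.6, -2.7]
gripper_width: 0.259
grasp_force: 60.7
```

```bash
python3 -m pendant '[[0.01,0,0,0.0008,0],[0.01,0,0,0.0007,0],[0.01,0,0,0,0],[0.01,0,0,0,0]]'; python3 -m pendant '[[0.01,0,0,0.0008,0],[0.01,0,0,0,0],[0.01,0,0,0,0]]'
```

```text
t: 10.03
eef_pos: [0.549, 0.2227, 0.3052]
tool_rot: [-0.0, 0.707, 0.707, -0.0]
contact_force: [-0.5, 0.4, -3.7]
gripper_width: 0.257
grasp_force: 60.7
t: 10.28
eef_pos: [0.549, 0.2227, 0.3044]
tool_rot: [-0.0, 0.707, 0.707, -0.0]
contact_force: [0.2, 0.6, -3.8]
gripper_width: 0.26
grasp_force: 60.7
```

```bash
python3 -m pendant '[[0.01,0,0,0.0008,0],[0.01,0,0,0,0],[0.01,0,0,0,0]]'; python3 -m pendant '[[0.01,0,0,0.0006,0],[0.01,0,0,0,0],[0.01,0,0,0,0]]'
```

```text
t: 10.53
eef_pos: [0.549, 0.2227, 0.3035]
tool_rot: [-0.0, 0.707, 0.707, -0.0]
contact_force: [1.1, 0.0, -4.7]
gripper_width: 0.257
grasp_force: 60.7
t: 10.78
eef_pos: [0.5491, 0.2227, 0.3032]
tool_rot: [0.0, 0.707, 0.707, 0.0]
contact_force: [0.3, -0.6, -3.5]
gripper_width: 0.256
grasp_force: 60.8
```

```bash
python3 -m pendant '[[0.01,0,0,0.0008,0],[0.01,0,0,0,0],[0.01,0,0,0,0]]'; python3 -m pendant '[[0.025,0,0,0,0],[0.035,0,0,0,0],[0.045,0,0,0,0],[0.045,0,0,0,0],[0.045,0,0,0,0],[0.05,0,0,-0.01,0],[0.06,0,0,-0.02,0],[0.06,0,0,-0.03,0],[0.06,0,0,-0.02,0],[0.06,0,0,0,0],[0.06,0,0,0,0]]'
python3 - <<'E'
from h import *
m=bot.camera_model("wrist");p,d=bot.read_camera("wrist");cv2.imwrite("pics/w4.png",p)
v,u=np.mgrid[0:420,0:560];K=np.array(m["intrinsics"]);R=np.array(m["R"])
W=(np.stack([(u-K[0,2])/K[0,0]*d,(v-K[1,2])/K[1,1]*d,d],-1)-np.array(m["t"]))@R
s=(abs(W[...,0]-.55)<.035)&(abs(W[...,1]-.22)<.08)&(d>0)&(v<330)
q=s&(W[...,2]>.131)&(W[...,2]<.145)&(abs(W[...,0]-.55)<.015);print("block",q.sum(),np.median(W[q],0),np.percentile(W[q],[1,99],axis=0))
q=s&(W[...,2]>.119)&(W[...,2]<.129)&(abs(W[...,1]-.22)<.03);print("top",q.sum(),W[q].mean(0),np.percentile(W[q],[1,99],axis=0))
print(bot.get_obs()["eef_pos"],bot.get_obs()["tool_rot"])
E
```

```text
t: 11.03
eef_pos: [0.5491, 0.2227, 0.3024]
tool_rot: [0.0, 0.707, 0.707, 0.0]
contact_force: [-0.1, -0.3, -0.2]
gripper_width: 0.258
grasp_force: 61.0
t: 11.95
eef_pos: [0.5494, 0.2229, 0.3843]
tool_rot: [0.001, 0.707, 0.707, 0.002]
contact_force: [-0.2, -0.2, -0.8]
gripper_width: 0.698
grasp_force: 0.0
block 1386 [0.54887407 0.22453417 0.13632898] [[0.53725511 0.20489153 0.13120446]
 [0.56063002 0.27703096 0.13794464]]
top 1589 [0.54893167 0.22679192 0.12259496] [[0.52432501 0.19736639 0.1192796 ]
 [0.57342913 0.24706281 0.12754438]]
[0.54893635 0.22264953 0.3828313 ] [1.92100446e-04 7.07120307e-01 7.07093078e-01 4.61417747e-04]
```

View pics/w4.png

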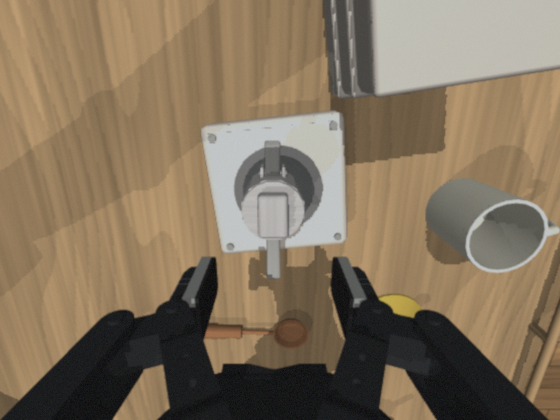

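The cap sits on the seal at (274,210), arms still up, square with the tank. Now turn the empty gripper 90° so that the fingers line up with the arms.

```bash
python3 -m pendant '[[0.085,0,0,0,-4],[0.085,0,0,0,-7],[0.085,0,0,0,-7],[0.085,0,0,0,-7],[0.085,0,0,0,-7],[0.085,0,0,0,-7],[0.085,0,0,0,-7],[0.085,0,0,0,-7],[0.085,0,0,0,-7],[0.085,0,0,0,-7],[0.085,0,0,0,-7],[0.085,0,0,0,-7]]'
python3 -m pendant '[[0.0854,0,0,0,-6],[0.0854,0,0,0,-3],[0.0854,0,0,0,0],[0.0854,0,0,0,0]]'
python3 - <<'E'
from h import *
m=bot.camera_model("wrist");p,d=bot.read_camera("wrist");cv2.imwrite("pics/w5.png",p)
o=bot.get_obs();print(o["eef_pos"],o["tool_rot"],o["q"].round(2))
v,u=np.mgrid[0:420,0:560];K=np.array(m["intrinsics"]);R=np.array(m["R"])
W=(np.stack([(u-K[0,2])/K[0,0]*d,(v-K[1,2])/K[1,1]*d,d],-1)-np.array(m["t"]))@R
q=(abs(W[...,0]-.55)<.02)&(W[...,2]>.09)&(W[...,2]<.15)&(d>0)&(v<330)
for y in np.arange(.135,.315,.008):
    k=q&(abs(W[...,1]-y)<.004)
    if k.sum()>3: print(round(y,3),k.sum(),W[k].mean(0).round(3),W[k][:,2].max().round(3))
E
```

```text
t: 13.0
eef_pos: [0.5486, 0.2224, 0.3808]
tool_rot: [-0.001, 0.075, 0.997, -0.001]
contact_force: [0.4, -0.4, 0.2]
gripper_width: 0.99
grasp_force: 0.0
t: 13.33
eef_pos: [0.5488, 0.2224, 0.3812]
tool_rot: [-0.001, 0.001, 1.0, -0.0]
contact_force: [0.7, -0.9, -0.2]
gripper_width: 1.0
grasp_force: 0.0
[0.54883416 0.22251476 0.38141827] [-6.99845131e-04  9.68353236e-04  9.99999256e-01 -2.46366839e-04] [-0.17  0.4  -0.41  1.76  0.18  1.02  0.92]
0.159 33 [0.548 0.162 0.127] 0.13
0.167 181 [0.548 0.167 0.126] 0.13
0.175 174 [0.548 0.175 0.12 ] 0.124
0.183 159 [0.548 0.183 0.113] 0.118
0.191 213 [0.546 0.191 0.104] 0.112
0.199 314 [0.545 0.199 0.119] 0.124
0.207 444 [0.546 0.207 0.131] 0.138
0.215 472 [0.546 0.215 0.132] 0.138
0.223 464 [0.546 0.223 0.132] 0.138
0.231 490 [0.546 0.231 0.132] 0.138
0.239 393 [0.545 0.239 0.127] 0.138
0.247 250 [0.545 0.247 0.111] 0.124
0.255 193 [0.547 0.255 0.109] 0.116
0.263 179 [0.547 0.263 0.119] 0.125
0.271 188 [0.547 0.271 0.127] 0.132
0.279 71 [0.547 0.277 0.13 ] 0.133
```

View pics/w5.png

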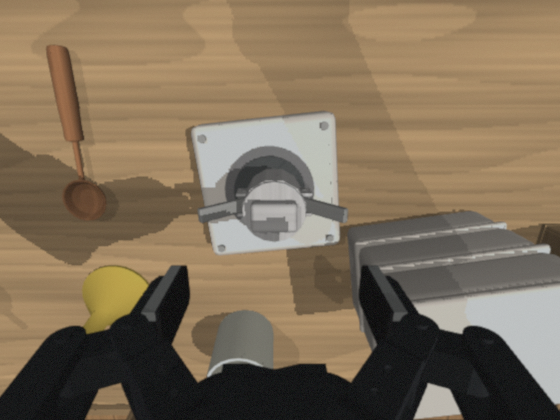

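Arms stand up at image (220,212) and (325,212), tips 60 and 56 mm from the cap axis at z≈0.13, symmetric under the fingers. Descend onto them, slowly near contact.

```bash
python3 -m pendant '[[0.0854,0,0,0.02,0],[0.0854,0,0,0.025,0],[0.0854,0,0,0.018,0],[0.0854,0,0,0.01,0],[0.0854,0,0,0.004,0],[0.0854,0,0,0,0],[0.0854,0,0,0,0]]'
python3 -m pendant '[[0.0854,0,0,0.002,0],[0.0854,0,0,0.002,0],[0.0854,0,0,0.002,0],[0.0854,0,0,0.002,0],[0.0854,0,0,0,0]]'
```

```text
t: 13.97
eef_pos: [0.5493, 0.223, 0.3059]
tool_rot: [0.0, 0.0, 1.0, 0.0]
contact_force: [0.3, 1.0, 0.1]
gripper_width: 1.0
grasp_force: 0.0
t: 14.38
eef_pos: [0.5489, 0.2226, 0.2969]
tool_rot: [-0.0, 0.0, 1.0, -0.0]
contact_force: [0.2, -0.3, -0.3]
gripper_width: 0.998
grasp_force: 0.0
```

```bash
python3 -m pendant '[[0.0854,0,0,0.002,0],[0.0854,0,0,0.002,0],[0.0854,0,0,0.002,0],[0.0854,0,0,0.002,0],[0.0854,0,0,0,0]]'
```

```text
t: 14.8
eef_pos: [0.5489, 0.2226, 0.2887]
tool_rot: [-0.0, -0.0, 1.0, -0.0]
contact_force: [-0.5, -0.9, -1.0]
gripper_width: 0.999
grasp_force: 0.0
```

```bash
python3 -m pendant '[[0.0854,0,0,0.002,0],[0.0854,0,0,0.002,0],[0.0854,0,0,0.002,0],[0.0854,0,0,0.002,0],[0.0854,0,0,0,0]]'
```

```text
t: 15.22
eef_pos: [0.5492, 0.2229, 0.2813]
tool_rot: [0.0, -0.0, 1.0, 0.0]
contact_force: [0.6, 0.0, 4.0]
gripper_width: 0.999
grasp_force: 1.6
```

```bash
python3 -m pendant '[[0.0854,0,0,0.002,0],[0.0854,0,0,0.002,0],[0.0854,0,0,0.002,0],[0.0854,0,0,0.002,0],[0.0854,0,0,0,0]]'
python3 -m pendant '[[0.0854,0,0,0.002,0],[0.0854,0,0,0.002,0],[0.0854,0,0,0.002,0],[0.0854,0,0,0,0]]'
```

```text
t: 15.63
eef_pos: [0.5492, 0.2228, 0.2733]
tool_rot: [0.0, -0.0, 1.0, 0.0]
contact_force: [0.2, -0.3, 5.2]
gripper_width: 1.001
grasp_force: 2.1
t: 15.97
eef_pos: [0.5493, 0.2228, 0.2674]
tool_rot: [0.001, 0.0, 1.0, 0.0]
contact_force: [0.2, 0.7, 5.6]
gripper_width: 0.999
grasp_force: 2.5
```

```bash
python3 -m pendant '[[0.0854,0,0,0.002,0],[0.0854,0,0,0.002,0],[0.0854,0,0,0.002,0],[0.0854,0,0,0,0]]'
```

```text
t: 16.3
eef_pos: [0.5494, 0.2228, 0.2615]
tool_rot: [0.001, 0.0, 1.0, 0.0]
contact_force: [0.6, -0.4, 6.7]
gripper_width: 1.0
grasp_force: 2.9
```

```bash
python3 -m pendant '[[0.0854,0,0,0.002,0],[0.0854,0,0,0.002,0],[0.0854,0,0,0.002,0],[0.0854,0,0,0.002,0],[0.0854,0,0,0,0]]'
python3 -m pendant '[[0.0854,0,0,0.002,0],[0.0854,0,0,0.002,0],[0.0854,0,0,0.002,0],[0.0854,0,0,0.0015,0],[0.0854,0,0,0,0]]'
```

```text
t: 16.72
eef_pos: [0.5495, 0.2228, 0.2538]
tool_rot: [0.001, 0.0, 1.0, 0.0]
contact_force: [0.2, -0.0, 6.8]
gripper_width: 0.999
grasp_force: 4.7
t: 17.13
eef_pos: [0.5495, 0.2228, 0.2461]
tool_rot: [0.001, 0.0, 1.0, 0.0]
contact_force: [1.5, -0.4, 5.9]
gripper_width: 0.999
grasp_force: 2.6
```

```bash
python3 - <<'E'
from h import *
p,d=bot.read_camera("wrist");p2,_=bot.read_camera("side")
c=cv2.resize(p2[230:350,210:340],None,fx=3,fy=3,interpolation=2)
o=np.zeros((420,790,3),np.uint8);o[:300,:400]=cv2.resize(p,(400,300));o[:360,400:790]=c;cv2.imwrite("pics/w6.png",o)
E
```

```text
(no output)
```

View pics/w6.png

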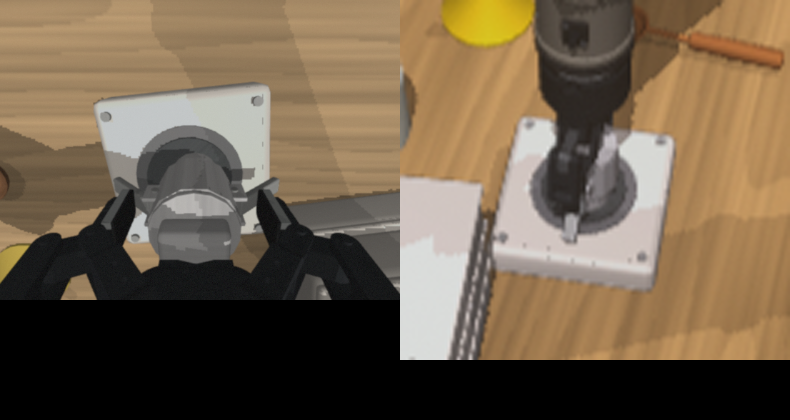

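The fingertips have pushed both arms to below level; they show just outside the pads at (120,185) and (275,185), evenly. A touch lower, then close gently so both swing in together.

```bash
python3 -m pendant '[[0.0854,0,0,0.002,0],[0.0854,0,0,0.0015,0],[0.084,0,0,0,0],[0.082,0,0,0,0],[0.08,0,0,0,0],[0.078,0,0,0,0],[0.076,0,0,0,0],[0.076,0,0,0,0],[0.076,0,0,0,0]]' 40
```

```text
t: 17.98
eef_pos: [0.5491, 0.2228, 0.2423]
tool_rot: [0.0, -0.0, 1.0, 0.0]
contact_force: [1.5, 1.0, 3.1]
gripper_width: 0.895
grasp_force: 2.8
```

```bash
python3 -m pendant '[[0.074,0,0,0,0],[0.072,0,0,0,0],[0.070,0,0,0,0],[0.068,0,0,0,0],[0.066,0,0,0,0],[0.066,0,0,0,0],[0.066,0,0,0,0]]' 40
```

```text
t: 18.57
eef_pos: [0.549, 0.2224, 0.2419]
tool_rot: [-0.0, 0.0, 1.0, -0.0]
contact_force: [1.2, -0.0, -0.5]
gripper_width: 0.774
grasp_force: 6.3
```

```bash
python3 -m pendant '[[0.065,0,0,0,0],[0.064,0,0,0,0],[0.062,0,0,0,0],[0.060,0,0,0,0],[0.060,0,0,0,0],[0.060,0,0,0,0],[0.060,0,0,0,0],[0.060,0,0,0,0]]' 60
python3 -c "
from h import *
o=bot.get_obs();print(o['gripper_width']*85.4)"
```

```text
t: 19.23
eef_pos: [0.5491, 0.2225, 0.2422]
tool_rot: [0.0, 0.0, 1.0, -0.0]
contact_force: [1.8, -1.7, 3.3]
gripper_width: 0.747
grasp_force: 65.6
63.82499448451229
```

Fingers stopped at 64 mm (reads ~1.5 mm low, so ≈66 mm, arms home). Release, rise and check.

```bash
python3 -m pendant '[[0.07,0,0,0,0],[0.08,0,0,0,0],[0.0854,0,0,0,0],[0.0854,0,0,0,0],[0.0854,0,0,0,0],[0.0854,0,0,-0.015,0],[0.0854,0,0,-0.03,0],[0.0854,0,0,-0.04,0],[0.0854,0,0,-0.04,0],[0.0854,0,0,-0.015,0],[0.0854,0,0,0,0],[0.0854,0,0,0,0]]'
python3 - <<'E'
from h import *
m=bot.camera_model("wrist");p,d=bot.read_camera("wrist")
v,u=np.mgrid[0:420,0:560];K=np.array(m["intrinsics"]);R=np.array(m["R"])
W=(np.stack([(u-K[0,2])/K[0,0]*d,(v-K[1,2])/K[1,1]*d,d],-1)-np.array(m["t"]))@R
q=(abs(W[...,0]-.55)<.009)&(abs(W[...,1]-.2225)<.014)&(W[...,2]>.125)&(d>0)
A=np.c_[W[q][:,:2]-[.549,.2225],np.ones(q.sum())];print(np.linalg.lstsq(A,W[q][:,2],rcond=None)[0],q.sum())
q=(abs(W[...,0]-.55)<.04)&(abs(W[...,1]-.2225)<.08)&(W[...,2]>.055)&(W[...,2]<.11);print("y ext",np.percentile(W[q][:,1],[0,1,99,100]))
p2,_=bot.read_camera("side")
o=np.zeros((420,790,3),np.uint8);o[:400,:400]=cv2.resize(p[100:260,190:350],(400,400),interpolation=2);o[:360,400:790]=cv2.resize(p2[230:350,210:340],None,fx=3,fy=3,interpolation=2);cv2.imwrite("pics/w7.png",o)
E
```

```text
t: 20.23
eef_pos: [0.549, 0.2229, 0.3831]
tool_rot: [0.001, -0.0, 1.0, 0.0]
contact_force: [-0.3, -0.1, -1.0]
gripper_width: 0.998
grasp_force: 0.0
[-0.00871231  0.00154545  0.13450855] 780
y ext [0.18798896 0.18860408 0.25348422 0.25382865]
```

View pics/w7.png

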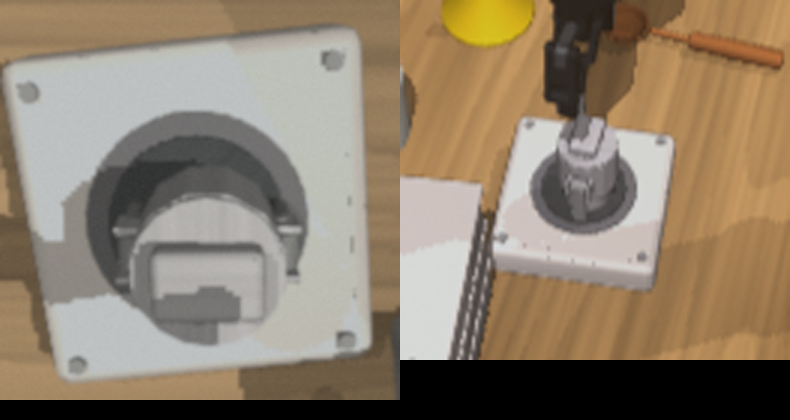

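Both arms hang straight down at the cap's sides. Their outer faces are 65.8 mm apart (66 nominal), and the block top at 0.1345 m matches the locked height. The gripper is clear, so I'm handing in.

```bash
python3 -c "
from station import bot
print(bot.hand_in())"
```

```text
the job is handed in; nothing more can be done
None
```

The aluminium cap is on the filler neck with both cam arms fully home, the seal is pulled down to its locked height, the gripper is clear, and the job is handed in at about 20 s of the 72 s allowed.

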